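Find the cover catch by feel and spring the guard open

ROBOT

A 7-joint arm with a two-finger parallel gripper is mounted at the origin on the work surface. World frame = base frame: x ahead of the robot, y to its left, z up, the work surface at z = 0. Lengths are in m, angles in rad, forces in N, time in s.
With the tool pointing down it reaches from about 0.425 to 0.925 m from the base axis. Payload 6.8 kg.
Tool frame: the origin (TCP) lies on the centre line of the jaws, within the pads' length; the fingertips stand 25 mm ahead of it and the grasp point (between the pads) lies 6 mm ahead of it; z points along the fingers, y is the direction in which the jaws open and shut (so a half turn about z gives the same grasp; the last joint's range is limited). The gripper opens to 85 mm and grips with 20 to 120 N. Pads are 22 mm wide; open, the fingers measure 114 mm over their backs; the gripper's body (76 mm by 85 mm) begins 54 mm behind the grasp point. The pads swing forward as they close: fully open they stand 13 mm farther back than shut.
Start: joints at [-0.108, 0.477, 0.022, 1.555, -0.011, 1.109, -0.083], TCP at [0.675, 0, 0.256] pointing down, gripper open.
Joint ranges: [-2.96, 2.96], [-0.34, 2.1], [-1.41, 1.46], [0.24, 2.44], [-1.37, 4.51], [0.17, 1.92], [-2.96, 2.96]. Speed limits (rad/s): [2.39, 2.39, 3.14, 3.14, 3.14, 3.14, 3.14].

INTERFACE

Orientations are given as a unit quaternion [w, x, y, z].
In Python, from station import status, cams, order, models gives the robot as it stands.
- The arm moves only by the tool move_arm, never from a script. Its argument "steps" is one flat list of numbers, 7 for each row, row after row: the gripper's target within -1 to 1 (fully open at 1, half-way at 0, shut at -1), then the shift along the world's x, y, z in cm, then the turn, a rotation vector about the world's x, y, z in degrees. A call has 1 to 8 rows; each row shifts and turns the commanded pose from where the row before left it; what a row does not reach is not made up. A row lasts 1/10 s, in which the tool goes at most 50 mm and 8.59 degrees, less where a joint would pass 70% of its speed; a pose out of reach is approached as far as the arm can. A call with a gripper value outside its range is refused whole. The fingers move at their own pace and stop on an object; "newtons" is the grip in N (left out, the last holds). Time passes only in rows, so rows that do not move let the fingers close. It gives the time, the measured TCP pose, the force and the opening at its end, in the units of the state.
- status.get_obs(): the state, without advancing time (a new reading comes with each control period).
- cams.read_camera(name): name is "scene" or "side" or "wrist"; returns a dict with "pixels" (400x640x3 uint8, red, green, blue), "mtx" (3x3 intrinsics, pixels), "T" (4x4, takes a point from camera to world coordinates); the wrist camera has in their place "T_tool_cam" (4x4, takes a point from camera to tool coordinates, whose origin is the TCP and whose axes are the flange's). Camera axes: x right, y down, z forward; pixel columns grow to the right and rows downward; lengths in m; the calibration is good to about 2 mm. The wrist camera is an equidistant fisheye: a pixel r from the principal point sees the ray r / f radians off the axis. A picture is of the moment at which its call begins: read the wrist's pose just before it. There is no depth.
- order.hand_in(): hands the job in, once; it reports no verdict.
Trained networks look in the newest picture that a camera, given by its name, has taken for a name from the list of things; names that differ only in an ending like _2 or _b are one class to them, and where a whole thing is asked for, a point or a joint stands for the part that bears it (a point fixed in the world has none). Each returns a list of dicts, best first, with "score" (0 to 1); they miss things now and then, are a little off and sometimes report something else, mostly with a low value. They report only what shows in the picture. A call takes as long as a camera call.
- models.silhouettes(camera, query): "region" (400x640 bool, what is visible of it) and "box" ([centre column, centre row, width, height] in pixels, round what is visible of it).
- models.place_of(camera, query): "position" ([row, column] in pixels: a listed point, or the origin of a listed thing).
The state is a dict: "t": time; "q": joint angles; "joint_vel": joint speeds; "joint_torque": joint torques, N m; "eef_pos": TCP position; "tool_rot": TCP orientation; "contact_force": force on the tool from outside, world axes, zero at the start; "torque": the same for the moment, N m; "gripper_width": opening from 0.0 (shut) to 1.0 (fully open).
Only numpy, scipy, OpenCV 4.12 (cv2) and the standard library are available. Lean on these libraries where they do the work, as an engineer would, in place of code of your own. Each camera call takes 0.05 s, during which the arm holds its last target.

TASK

The clear cover of the shaft tester is latched shut, and its catch sits in a finger notch somewhere along the black edge strip in front of the cover. Starting at one end of the strip, run a fingertip along its top until you feel the notch, press down inside it until the cover springs ajar, then take the hand away and leave the cover ajar. Grasp nothing, do not lean on the clear cover, and leave the other things on the bench where they are.

Things in the scene. Friction and masses are not known exactly. Their poses are not given: they have to be found in the camera images.
- tester: Bench shaft tester, heavy and fixed: green base, 262 mm deep (x), 480 mm wide (y). Origin: centre of its underside on the bench; x from its front to its back, y to its left, z up. In front: black edge strip between two housings 129 mm wide, 130 mm high (10 mm above the strip), the left one with buttons (to 148 mm, not part of the job). Behind the strip the clear cover; at the right rear a stack light 314 mm high.
- edge_left (a point): Left end of the exposed black edge strip, on its top face 120 mm above the bench, 15 mm behind its front edge. The side of the left housing is 1 mm beyond it. Axes as the tester's.
- edge_right (a point): The same at the right end of the exposed strip, 220 mm from edge_left along the tester's y. The strip's top is flat, level and rigid, 38 mm wide: 15 mm in front (-x) of the line between the two points, 23 mm behind it.
- edge_mid (a point): Half-way between edge_left and edge_right. The one notch in the strip: 60 mm long along it, open at top and front, 30 mm front to back (15 mm either side of the line of points), wall 8 mm thick behind it, floor (the release pad) 12 mm below the strip's top. Its middle may be anywhere up to 65 mm left or right of edge_mid: not given, to be felt or seen (all black or dark grey).
- release (a joint): Travel of the release pad, the floor of the notch, straight down: 0 at rest, 0.006 m at its stop. A spring pushes it back: about 0.5 N to start, 4 to 5 N at the stop. Pressed some 4 mm it draws the bolt and frees the cover; press it to its stop.
- cover (a joint): Opening angle of the clear cover, hinged along its back edge: 0 latched shut, level and flush with the strip; 0.18 rad sprung ajar against its stop (its front edge then some 37 mm higher). Spring hinges lift it by itself as soon as the bolt is drawn; nothing else opens it. The bolt springs back when the pad is let go, and the cover stays ajar.
- cover_panel: The clear sheet of the cover, 203 mm from front to back, 208 mm wide, 5 mm thick, its top 120 mm above the bench when shut, its front edge 25 mm behind the line between edge_left and edge_right. Origin on the hinge line at the back; x to the back, y left, z up.
- bracket: Bystander: small aluminium angle bracket, 38 x 38 x 36 mm, lying loose on top of the right housing, at least 60 mm from the strip. Origin at the centre of its underside.
- hex_key: Bystander: black hex key, 110 mm long with a 30 mm short leg, 8 mm thick, on the bench. Origin on the underside, near the middle of the long leg.
- screwdriver: Bystander: red-handled screwdriver, 200 mm long, 26 mm thick, on the bench. Origin under its middle.
- offcut: Bystander: slotted aluminium profile offcut, 40 x 40 x 140 mm, lying on the bench. Origin at the centre of its underside.
- tape: Bystander: roll of yellow tape lying flat, 90 mm across, 24 mm high. Origin at the centre of its underside.
- oil: Bystander: blue oil bottle, 48 mm across, 130 mm high, upright. Origin at the centre of its underside.
- cradle: Bystander: dark steel cradle block, 90 x 50 x 32 mm, with a slot on top. Origin at the centre of its underside.
- shaft: Bystander: ground steel shaft, 18 mm across, 150 mm long, lying in the slot of the cradle, its axis 39 mm above the bench. Origin at its centre; x along its axis.

How it is judged:
By the outcome, as a careful person would: the job done as asked, in the order asked, and still so for the second after the job is handed in, with the robot touching nothing.
It also fails if it takes over 61 s, if anything falls off the work surface, if the arm or the gripper's body presses on something with over 40 N, if the wrist force passes 120 N, or if a joint passes its speed limit or range.

## Working session

There is one attempt and no reset: what is moved stays moved. The work goes in short steps, Python scripts to look and compute and a tool call to move; the robot and the scene stay as the last step left them, time stands still between calls to the robot, and variables do not carry over. Pictures are saved under pics/ and viewed, and the job is handed in when it is done.

Besides the shell and the picture viewer there is one more tool, called after "Emit:" as name(argument=value, ...), one argument or row to a line, values as JSON. move_arm: Moves the arm, as the interface text tells. Its arguments: {"type":"object","properties":{"steps":{"type":"array"},"newtons":{"type":"number"}},"required":["steps"]}

```bash
mkdir -p pics
cat > h.py <<'E'
import numpy as np,cv2
from station import status,cams,order,models
def snap(c,n):
    r=cams.read_camera(c); cv2.imwrite(f'pics/{n}.png',r['pixels'][:,:,::-1]); return r
def ray(r,px,T=None):
    # px=[row,col]; pinhole
    K=r['mtx'];d=np.linalg.inv(K)@np.array([px[1],px[0],1.]);T=r['T']
    return T[:3,3],T[:3,:3]@d
def onz(r,px,z):
    o,d=ray(r,px);return o+d*(z-o[2])/d[2]
def proj(r,p):
    T=np.linalg.inv(r['T']);c=T[:3,:3]@np.array(p)+T[:3,3];u=r['mtx']@c;return u[:2]/u[2]
E
python3 - <<'E'
from h import *
np.set_printoptions(precision=4,suppress=True)
o=status.get_obs();print(o['t'],o['eef_pos'],o['tool_rot'],o['contact_force'],o['gripper_width'])
for c in['scene','side']:
    r=snap(c,c+'0');print(c,r['T'])
    for q,z in[('edge_left',.12),('edge_right',.12),('edge_mid',.12),('tester',0),('cover_panel',.12),('bracket',.13)]:
        for m in models.place_of(c,q)[:2]:print(q,m['score'],m['position'],onz(r,m['position'],z))
snap('wrist','wrist0')
E
```

```text
0.0 [0.6745 0.     0.2553] [-0.0006  0.7071  0.7072 -0.0007] [-0.4091  1.236  -0.1272] 0.9987795886606589
scene [[ 0.8194  0.4335 -0.375   1.1074]
 [ 0.5731 -0.6267  0.528  -0.8114]
 [-0.0061 -0.6476 -0.762   1.2948]
 [ 0.      0.      0.      1.    ]]
edge_left 0.92 [171.4, 334.6] [0.5046 0.1319 0.12  ]
edge_left 0.43 [135.4, 373.1] [0.5201 0.3707 0.12  ]
edge_right 0.93 [213.9, 295.6] [ 0.5061 -0.0987  0.12  ]
edge_mid 0.7 [189.2, 316.0] [0.4989 0.0265 0.12  ]
edge_mid 0.67 [255.6, 190.3] [ 0.3402 -0.4095  0.12  ]
tester 0.72 [231.0, 342.7] [ 0.6249  0.0067 -0.    ]
cover_panel 0.73 [228.6, 373.1] [ 0.7436 -0.0065  0.12  ]
bracket 0.57 [232.5, 278.8] [ 0.5125 -0.1939  0.13  ]
side [[ 0.8184 -0.3694  0.4402  0.0205]
 [-0.5745 -0.5415  0.6137 -0.7079]
 [ 0.0116 -0.7552 -0.6554  0.8373]
 [ 0.      0.      0.      1.    ]]
edge_left 0.94 [167.2, 292.6] [0.5198 0.1412 0.12  ]
edge_right 0.61 [210.8, 326.7] [ 0.4897 -0.0859  0.12  ]
edge_mid 0.72 [191.0, 309.9] [0.4992 0.0119 0.12  ]
edge_mid 0.42 [228.2, 355.6] [ 0.5131 -0.1842  0.12  ]
tester 0.93 [209.4, 340.1] [ 0.6082 -0.001   0.    ]
tester 0.57 [226.4, 353.8] [ 0.5959 -0.0873 -0.    ]
cover_panel 0.6 [166.7, 370.6] [0.7275 0.0036 0.12  ]
bracket 0.53 [228.4, 354.2] [ 0.5028 -0.19    0.13  ]
```

View pics/scene0.png

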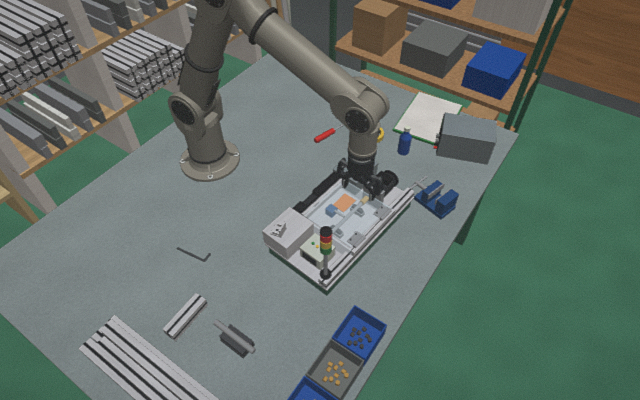

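View pics/side0.png

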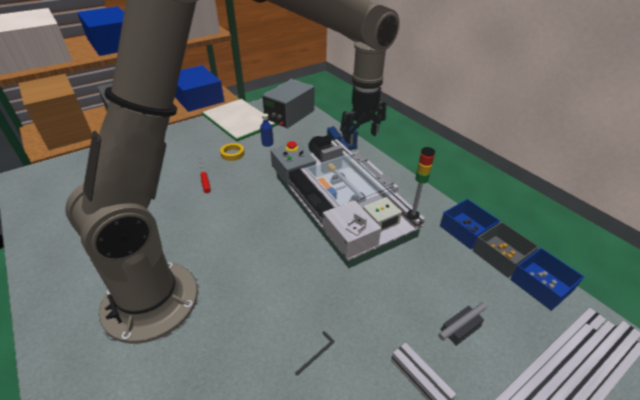

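View pics/wrist0.png

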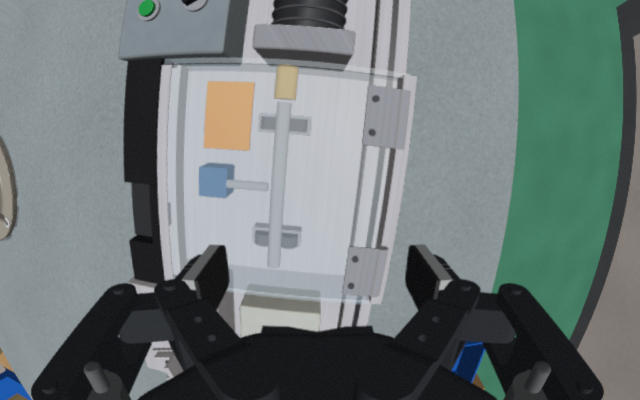

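The pictures show the strip in the wrist view at columns 125-160, rows 58-280. A dark gap at rows 183-238 looks like the notch. The housings sit above and below it, and the bracket is on the right housing. Next I'll measure through the fisheye.

```bash
cat >> h.py <<'E'
from scipy.spatial.transform import Rotation as Ro
def wray(r,px,o):
    K=r['mtx'];x=(px[1]-K[0,2])/K[0,0];y=(px[0]-K[1,2])/K[1,1];th=np.hypot(x,y)
    d=np.array([x/th*np.sin(th),y/th*np.sin(th),np.cos(th)])
    q=o['tool_rot'];R=Ro.from_quat([q[1],q[2],q[3],q[0]]).as_matrix();T=r['T_tool_cam']
    return R@T[:3,3]+np.array(o['eef_pos']),R@T[:3,:3]@d
def wonz(r,px,z,o):
    a,d=wray(r,px,o);return a+d*(z-a[2])/d[2]
E
python3 - <<'E'
from h import *
np.set_printoptions(precision=4,suppress=True)
o=status.get_obs()
r=snap('wrist','wrist1');print(r['mtx'],r['T_tool_cam'])
for q in['edge_left','edge_right','edge_mid','bracket','release']:
    for m in models.place_of('wrist',q)[:2]:print(q,m['score'],m['position'],wonz(r,m['position'],.12,o))
p=r['pixels'][30:330,90:250,::-1];p=np.clip(p.astype(float)*2.2,0,255).astype('uint8')
cv2.imwrite('pics/wz.png',cv2.resize(p,None,fx=2,fy=2,interpolation=cv2.INTER_CUBIC))
E
```

```text
[[309.7069   0.     316.8287]
 [  0.     309.7069 200.6659]
 [  0.       0.       1.    ]] [[-0.0006 -0.9663 -0.2573  0.0642]
 [ 1.     -0.0005 -0.0002 -0.0002]
 [ 0.0001 -0.2573  0.9663 -0.1186]
 [ 0.      0.      0.      1.    ]]
edge_left 0.79 [58.4, 137.4] [0.511  0.1309 0.12  ]
edge_right 0.76 [282.3, 145.5] [ 0.4926 -0.0933  0.12  ]
edge_mid 0.9 [180.0, 134.4] [0.5017 0.0168 0.12  ]
bracket 0.8 [358.0, 171.8] [ 0.4982 -0.2015  0.12  ]Traceback (most recent call last):
  File "<stdin>", line 6, in <module>
ValueError: it knows: bracket, cover_panel, cradle, edge_left, edge_mid, edge_right, hex_key, offcut, oil, screwdriver, shaft, tape, tester
```

Run:
```python
from h import *
im=cv2.imread('pics/wrist1.png')
p=np.clip(im[30:310,90:250].astype(float)*2.2,0,255).astype('uint8')
cv2.imwrite('pics/wz.png',cv2.resize(p,None,fx=2,fy=2,interpolation=cv2.INTER_CUBIC))
```

```text
(no output)
```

View pics/wz.png

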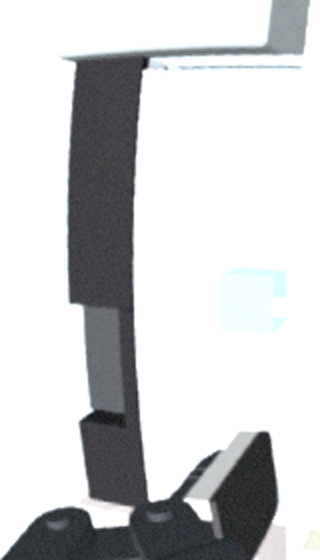

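Run:
```python
from h import *
np.set_printoptions(precision=4,suppress=True)
o=status.get_obs();r=cams.read_camera('wrist')
P=dict(backL=(138,62),frontL=(75,62),backR=(147,500),frontR=(88,496),frontMid=(70,200),backMid=(134,250),notchLf=(70,303),notchLb=(120,305),notchRf=(81,424),notchRb=(124,428))
for k,(c,w) in P.items():print(k,wonz(r,(w/2+30,c/2+90),.12,o)[:2])
print(o['q'])
```

```text
backL [0.5349 0.1246]
frontL [0.4995 0.1303]
backR [ 0.5166 -0.0882]
frontR [ 0.4782 -0.0895]
frontMid [0.4954 0.0649]
backMid [0.5301 0.0392]
notchLf [0.4899 0.0156]
notchLb [0.5196 0.014 ]
notchRf [ 0.4845 -0.0472]
notchRb [ 0.5114 -0.0479]
[-0.1081  0.477   0.0224  1.5554 -0.0115  1.1093 -0.0831]
```

Fitting the wrist pixels gives a tester yaw of about -4.8°. The strip line is x ≈ 0.502 + 0.083·y, with its left end near y = 0.128. The notch appears to span y = -0.047 to 0.015. I'll close the jaws and turn them along the strip, then start at the left end.

Emit:
move_arm(
  steps=[-1, -1.5, 1, 0, 0, 0, 7.75, -1, -1.5, 1, 0, 0, 0, 7.75, -1, -1.5, 1, 0, 0, 0, 7.75, -1, -1.5, 1, 0, 0, 0, 7.75, -1, -1.5, 1, 0, 0, 0, 7.75, -1, -1.5, 1, 0, 0, 0, 7.75, -1, -1.5, 1, 0, 0, 0, 7.75, -1, -1.5, 1, 0, 0, 0, 7.75],
)

```text
t: 1.85
eef_pos: [0.5544, 0.0804, 0.2565]
tool_rot: [0.0, 0.239, 0.971, 0.0]
contact_force: [0.4, 0.8, -0.5]
gripper_width: 0.002
```

Emit:
move_arm(
  steps=[-1, -1.5, 1, 0, 0, 0, 7.75, -1, -1.5, 1, 0, 0, 0, 7.75, -1, -1.75, 1, 0, 0, 0, 7.75, -1, 0, 0, -2, 0, 0, 0, -1, 0, 0, -2, 0, 0, 0, -1, 0, 0, -2, 0, 0, 0, -1, 0, 0, 0, 0, 0, 0],
)

```text
t: 2.55
eef_pos: [0.5059, 0.1094, 0.1942]
tool_rot: [-0.002, 0.041, 0.999, -0.001]
contact_force: [-0.3, -0.6, -0.1]
gripper_width: 0.003
```

Run:
```python
from h import *
np.set_printoptions(precision=4,suppress=True)
o=status.get_obs();r=snap('wrist','w2');print(o['t'],o['eef_pos'],o['tool_rot'],o['contact_force'],o['gripper_width'],o['q'])
for c in('scene','side'):
    r=snap(c,c+'2');u,v=map(int,proj(r,[.507,.11,.13]))
    im=r['pixels'][max(0,v-70):v+70,u-90:u+90,::-1]
    cv2.imwrite(f'pics/{c}2z.png',cv2.resize(im,None,fx=3,fy=3,interpolation=cv2.INTER_CUBIC))
```

```text
2.55 [0.5059 0.1094 0.1942] [-0.0022  0.0414  0.9991 -0.0007] [-0.3072 -0.5982 -0.0868] 0.0034177734694224742 [-0.0609  0.3159 -0.3256  1.9702  0.1287  0.8799  1.0338]
```

View pics/w2.png

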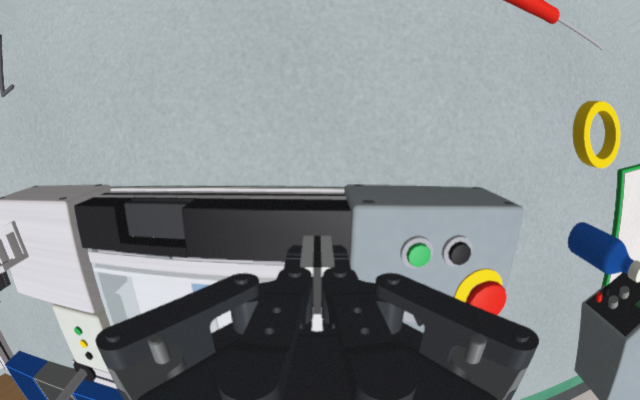

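View pics/side2z.png

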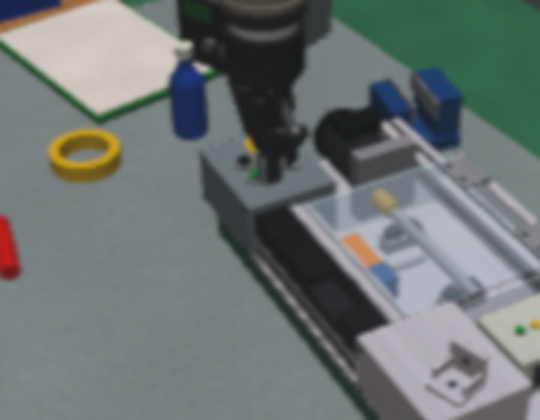

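View pics/scene2z.png

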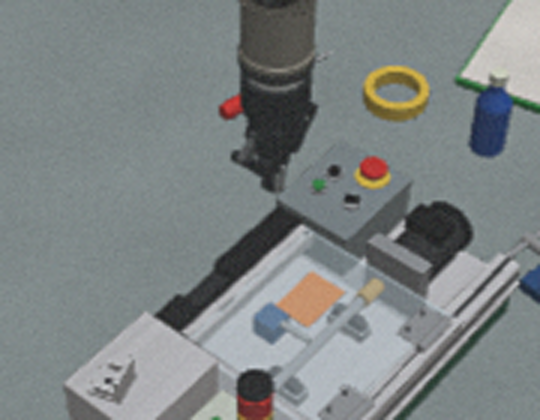

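Run:
```python
from h import *
np.set_printoptions(precision=4,suppress=True)
o=status.get_obs();r=cams.read_camera('wrist')
for q in['edge_left','edge_right','edge_mid']:
    for m in models.place_of('wrist',q)[:1]:print(q,m['score'],m['position'],wonz(r,m['position'],.12,o))
im=r['pixels'][150:300,60:380,::-1];p=np.clip(im.astype(float)*2.5,0,255).astype('uint8')
cv2.imwrite('pics/w2z.png',cv2.resize(p,None,fx=2.5,fy=2.5,interpolation=cv2.INTER_CUBIC))
```

```text
edge_left 0.63 [228.4, 344.4] [0.516  0.1274 0.12  ]
edge_right 0.65 [222.1, 78.9] [ 0.497  -0.0911  0.12  ]
edge_mid 0.88 [223.4, 189.7] [0.5042 0.0192 0.12  ]
```

View pics/w2z.png

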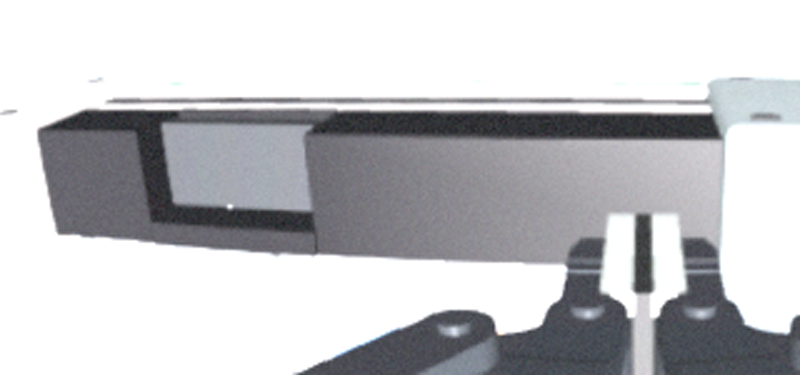

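Run:
```python
from h import *
np.set_printoptions(precision=4,suppress=True)
o=status.get_obs();r=cams.read_camera('wrist')
P=dict(FL=(718,138),BLapprox=(722,262),Fmid=(500,136),Bmid=(500,261),FR=(40,128),BR=(58,234),nLf=(306,133),nRf=(135,131),nRb=(150,221))
for k,(c,w) in P.items():print(k,wonz(r,(w/2.5+150,c/2.5+60),.12,o)[:2])
print(wonz(r,(214/2.5+150,646/2.5+60),o['eef_pos'][2]-.025,o), o['eef_pos'])
```

```text
FL [0.5    0.1302]
BLapprox [0.536  0.1294]
Fmid [0.4946 0.0727]
Bmid [0.5308 0.0675]
FR [ 0.479  -0.0883]
BR [ 0.5165 -0.0934]
nLf [0.4892 0.0165]
nRf [ 0.4835 -0.0449]
nRb [ 0.513  -0.0478]
[0.4992 0.1109 0.1723] [0.5081 0.1102 0.1973]
```

The tip is over the strip's left end. Its back sits about 3-4 mm from the housing side, at about x = 0.508. I'll go down gently now.

Emit:
move_arm(
  steps=[-1, 0, 0, -1.5, 0, 0, 0, -1, 0, 0, -1.5, 0, 0, 0, -1, 0, 0, -1.1, 0, 0, 0, -1, 0, 0, -0.5, 0, 0, 0, -1, 0, 0, 0, 0, 0, 0, -1, 0, 0, 0, 0, 0, 0],
)

```text
t: 3.55
eef_pos: [0.5078, 0.1102, 0.1507]
tool_rot: [0.0, 0.041, 0.999, 0.0]
contact_force: [0.5, -0.2, 0.6]
gripper_width: 0.0
```

Emit:
move_arm(
  steps=[-1, 0, 0, -0.15, 0, 0, 0, -1, 0, 0, -0.15, 0, 0, 0, -1, 0, 0, 0, 0, 0, 0, -1, 0, 0, 0, 0, 0, 0],
)

```text
t: 3.95
eef_pos: [0.5076, 0.11, 0.1474]
tool_rot: [0.0, 0.041, 0.999, 0.0]
contact_force: [-0.3, 0.1, 0.6]
gripper_width: -0.003
```

Emit:
move_arm(
  steps=[-1, 0, 0, -0.1, 0, 0, 0, -1, 0, 0, 0, 0, 0, 0],
)

```text
t: 4.15
eef_pos: [0.5075, 0.11, 0.1462]
tool_rot: [-0.0, 0.041, 0.999, -0.0]
contact_force: [0.0, 0.2, -0.2]
gripper_width: -0.004
```

Emit:
move_arm(
  steps=[-1, 0, 0, -0.1, 0, 0, 0, -1, 0, 0, 0, 0, 0, 0],
)

```text
t: 4.35
eef_pos: [0.5074, 0.11, 0.1452]
tool_rot: [-0.0, 0.041, 0.999, -0.0]
contact_force: [0.6, -0.9, -0.4]
gripper_width: -0.002
```

Emit:
move_arm(
  steps=[-1, 0, 0, -0.05, 0, 0, 0, -1, 0, 0, 0, 0, 0, 0],
)

```text
t: 4.55
eef_pos: [0.5075, 0.11, 0.1451]
tool_rot: [-0.0, 0.041, 0.999, -0.0]
contact_force: [-1.4, -0.6, 3.5]
gripper_width: 0.001
```

Contact is 3.5 N at tip z = 0.120. I'll slide toward the right.

Emit:
move_arm(
  steps=[-1, -0.04, -0.5, 0, 0, 0, 0, -1, -0.04, -0.5, 0, 0, 0, 0, -1, -0.04, -0.5, 0, 0, 0, 0, -1, -0.04, -0.5, 0, 0, 0, 0],
)

```text
t: 4.95
eef_pos: [0.5063, 0.09, 0.1451]
tool_rot: [0.001, 0.041, 0.999, 0.0]
contact_force: [0.5, 2.8, 4.2]
gripper_width: 0.002
```

Emit:
move_arm(
  steps=[-1, -0.04, -0.5, 0, 0, 0, 0, -1, -0.04, -0.5, 0, 0, 0, 0, -1, -0.04, -0.5, 0, 0, 0, 0, -1, -0.04, -0.5, 0, 0, 0, 0],
)

```text
t: 5.35
eef_pos: [0.5046, 0.0701, 0.1451]
tool_rot: [0.0, 0.041, 0.999, 0.0]
contact_force: [0.5, 3.6, 5.6]
gripper_width: -0.0
```

Emit:
move_arm(
  steps=[-1, -0.04, -0.5, 0, 0, 0, 0, -1, -0.04, -0.5, 0, 0, 0, 0, -1, -0.04, -0.5, 0, 0, 0, 0, -1, -0.04, -0.5, 0, 0, 0, 0],
)

```text
t: 5.75
eef_pos: [0.503, 0.0501, 0.1451]
tool_rot: [0.0, 0.041, 0.999, 0.0]
contact_force: [0.0, 4.4, 5.3]
gripper_width: -0.001
```

Emit:
move_arm(
  steps=[-1, -0.04, -0.5, 0, 0, 0, 0, -1, -0.04, -0.5, 0, 0, 0, 0, -1, -0.04, -0.5, 0, 0, 0, 0, -1, -0.04, -0.5, 0, 0, 0, 0],
)

```text
t: 6.15
eef_pos: [0.5014, 0.0301, 0.1451]
tool_rot: [0.0, 0.041, 0.999, 0.0]
contact_force: [0.1, 4.7, 5.4]
gripper_width: -0.0
```

Emit:
move_arm(
  steps=[-1, -0.04, -0.5, 0, 0, 0, 0, -1, -0.04, -0.5, 0, 0, 0, 0],
)

```text
t: 6.35
eef_pos: [0.5005, 0.0201, 0.1451]
tool_rot: [0.0, 0.041, 0.999, 0.0]
contact_force: [0.1, 3.9, 5.4]
gripper_width: 0.001
```

Emit:
move_arm(
  steps=[-1, -0.04, -0.5, 0, 0, 0, 0, -1, -0.04, -0.5, 0, 0, 0, 0],
)

```text
t: 6.55
eef_pos: [0.4996, 0.01, 0.145]
tool_rot: [0.0, 0.041, 0.999, 0.0]
contact_force: [0.0, 3.9, 4.8]
gripper_width: -0.001
```

Emit:
move_arm(
  steps=[-1, -0.04, -0.5, 0, 0, 0, 0],
)

```text
t: 6.65
eef_pos: [0.4984, 0.004, 0.1445]
tool_rot: [-0.001, 0.042, 0.999, -0.0]
contact_force: [0.4, 0.0, -0.1]
gripper_width: -0.006
```

Emit:
move_arm(
  steps=[-1, -0.04, -0.5, 0, 0, 0, 0],
)

```text
t: 6.75
eef_pos: [0.4977, -0.0015, 0.1441]
tool_rot: [-0.001, 0.042, 0.999, -0.001]
contact_force: [0.3, -0.2, -0.1]
gripper_width: -0.004
```

The force dropped to zero with the trailing edge at about y = 0.015, so that is the notch, and it agrees with the picture. I'll move to its middle and press.

Emit:
move_arm(
  steps=[-1, -0.04, -0.5, 0, 0, 0, 0, -1, -0.04, -0.5, 0, 0, 0, 0, -1, -0.03, -0.4, 0, 0, 0, 0, -1, 0.1, 0, -0.4, 0, 0, 0, -1, 0.1, 0, -0.4, 0, 0, 0, -1, 0, 0, -0.2, 0, 0, 0, -1, 0, 0, -0.1, 0, 0, 0, -1, 0, 0, 0, 0, 0, 0],
)

```text
t: 7.55
eef_pos: [0.4995, -0.0138, 0.1336]
tool_rot: [-0.0, 0.041, 0.999, 0.0]
contact_force: [-0.7, 0.1, 0.8]
gripper_width: -0.001
```

Emit:
move_arm(
  steps=[-1, 0, 0, -0.1, 0, 0, 0, -1, 0, 0, -0.1, 0, 0, 0, -1, 0, 0, -0.1, 0, 0, 0, -1, 0, 0, 0, 0, 0, 0],
)

```text
t: 7.95
eef_pos: [0.4997, -0.0138, 0.1309]
tool_rot: [0.0, 0.041, 0.999, 0.0]
contact_force: [-0.4, 0.7, 0.7]
gripper_width: 0.001
```

Emit:
move_arm(
  steps=[-1, 0, 0, -0.1, 0, 0, 0, -1, 0, 0, -0.1, 0, 0, 0, -1, 0, 0, -0.1, 0, 0, 0, -1, 0, 0, 0, 0, 0, 0],
)

```text
t: 8.35
eef_pos: [0.4997, -0.0138, 0.1278]
tool_rot: [0.0, 0.041, 0.999, 0.0]
contact_force: [-0.8, 2.3, 3.4]
gripper_width: -0.0
```

Emit:
move_arm(
  steps=[-1, 0, 0, -0.1, 0, 0, 0, -1, 0, 0, 0, 0, 0, 0],
)

```text
t: 8.55
eef_pos: [0.4998, -0.0138, 0.1271]
tool_rot: [0.0, 0.041, 0.999, 0.0]
contact_force: [-1.0, 1.4, 5.6]
gripper_width: 0.005
```

Emit:
move_arm(
  steps=[-1, 0, 0, -0.05, 0, 0, 0, -1, 0, 0, 0, 0, 0, 0],
)

```text
t: 8.75
eef_pos: [0.4997, -0.0138, 0.1269]
tool_rot: [0.0, 0.041, 0.999, -0.0]
contact_force: [-2.4, 0.9, 11.5]
gripper_width: 0.001
```

Run:
```python
from h import *
o=status.get_obs();print(o['contact_force'])
r=snap('wrist','w3')
for c in('scene','side'):
    r=snap(c,c+'3');u,v=map(int,proj(r,[.52,.0,.13]))
    im=r['pixels'][max(0,v-70):v+70,u-90:u+90,::-1]
    cv2.imwrite(f'pics/{c}3z.png',cv2.resize(im,None,fx=3,fy=3,interpolation=cv2.INTER_CUBIC))
```

```text
[-2.43917975  0.85164892 11.53080957]
```

View pics/side3z.png

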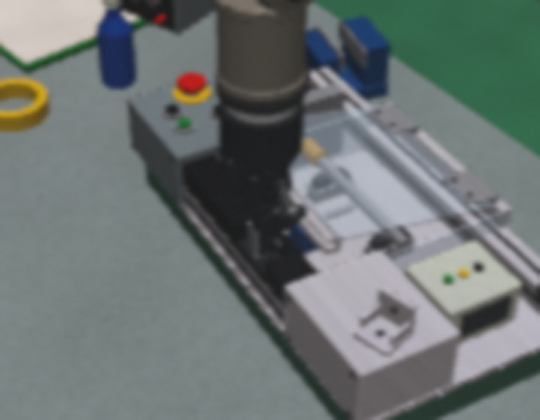

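View pics/scene3z.png

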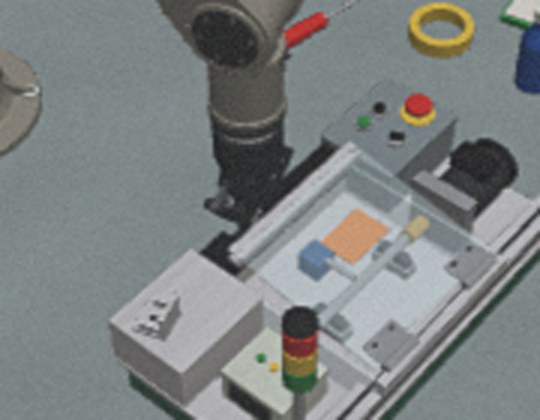

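View pics/w3.png

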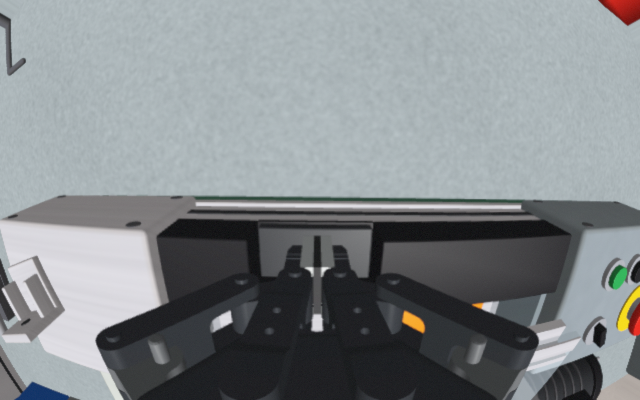

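The pad is at its stop (11.5 N), and the scene picture shows the cover's front edge raised clear of the strip. I'll withdraw forward and up.

Emit:
move_arm(
  steps=[-1, -0.2, 0, 0.5, 0, 0, 0, -1, -0.3, 0, 0.8, 0, 0, 0, -1, -0.5, 0, 1.2, 0, 0, 0, -1, -0.5, 0, 2, 0, 0, 0, -1, -0.5, 0, 3, 0, 0, 0, -1, 0, 0, 3, 0, 0, 0, -1, 0, 0, 3, 0, 0, 0, -1, 0, 0, 3, 0, 0, 0],
)

```text
t: 9.7
eef_pos: [0.4786, -0.0141, 0.2931]
tool_rot: [-0.0, 0.041, 0.999, -0.0]
contact_force: [-0.1, -0.1, -1.3]
gripper_width: -0.0
```

Emit:
move_arm(
  steps=[-1, 0, 0, 2, 0, 0, 0, -1, 0, 0, 0, 0, 0, 0, -1, 0, 0, 0, 0, 0, 0, -1, 0, 0, 0, 0, 0, 0, -1, 0, 0, 0, 0, 0, 0],
)

```text
t: 10.2
eef_pos: [0.4788, -0.0141, 0.3102]
tool_rot: [-0.001, 0.041, 0.999, -0.0]
contact_force: [1.0, -0.6, -0.4]
gripper_width: -0.001
```

Run:
```python
from h import *
o=status.get_obs();print(o['t'],o['eef_pos'],o['contact_force'],o['joint_vel'])
r=snap('wrist','w4')
for c in('scene','side'):
    r=snap(c,c+'4');u,v=map(int,proj(r,[.55,.0,.13]))
    im=r['pixels'][max(0,v-70):v+70,u-90:u+90,::-1]
    cv2.imwrite(f'pics/{c}4z.png',cv2.resize(im,None,fx=3,fy=3,interpolation=cv2.INTER_CUBIC))
```

```text
10.2 [ 0.4788247  -0.01409465  0.31016538] [ 1.01471168 -0.58023197 -0.40665748] [-0.00034977  0.00319858  0.00039947 -0.00753644 -0.00118258  0.00136225
 -0.00011654]
```

View pics/side4z.png

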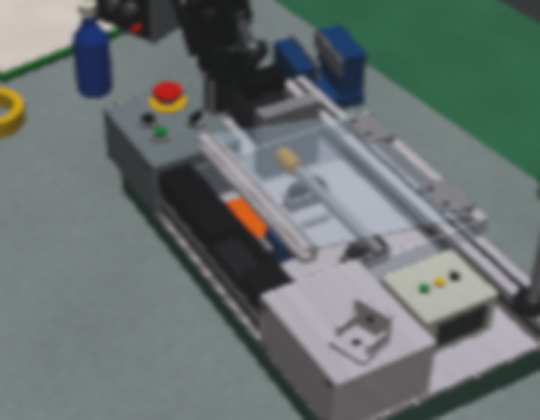

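View pics/scene4z.png

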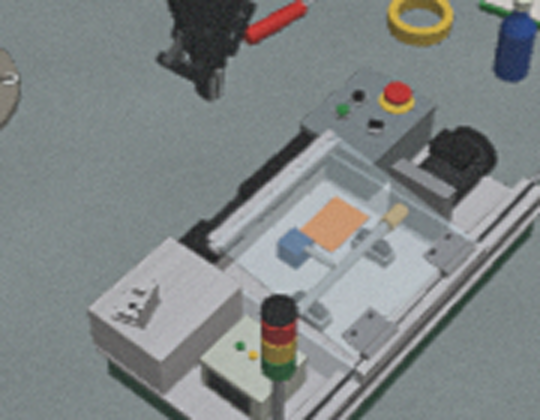

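View pics/w4.png

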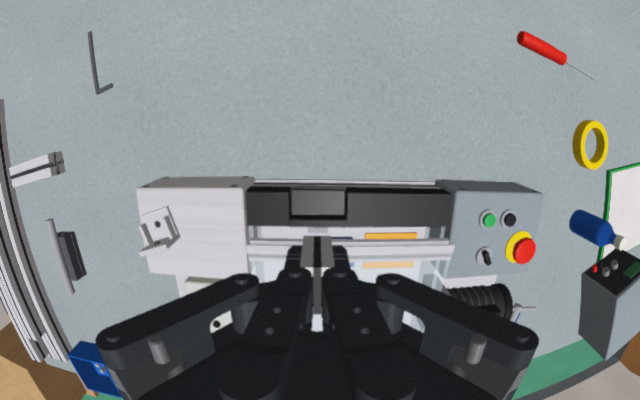

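The cover's front edge stands clear of the strip (wrist view row 248, with a gap behind the strip at rows 225-240). The bracket and the other things are in place, and the hand is clear.

```bash
python3 -c "
from station import order
print(order.hand_in())"
```

```text
the job is handed in; nothing more can be done
None
```

The cover is sprung ajar and the hand is well clear. I handed the job in at about 10.2 s of the 61 s allowed.

- **Finding the notch:** With the jaws closed, I touched the strip at its left end and slid the fingertip along its top at about 4–5 N. The force dropped to zero with the trailing edge of the fingertip near y ≈ 0.015 m. That matched where the notch appeared in the pictures.
- **Releasing the cover:** I pressed down near the middle of the notch until the pad reached its stop. The tip was then about 18 mm below the strip's top and the force was 11.5 N. I withdrew forward and up.
- **Last checks:** All three cameras show the cover's front edge standing clear of the strip after release, though I did not measure its angle. The contact force was back to noise (about 1 N), and the bracket and the other things I could see looked undisturbed. No check failed or disagreed beyond a few millimetres of camera error.

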